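# Find the rocking corner of the block anvil and press its shim home

## Task

The block anvil rocks on the bench. Press down on the corner ears of its base plate to find the one that gives, then press that corner's brass wedge shim home under the ear with a fingertip until it is snug and the anvil sits firm on all four shims. Do not lift anything, and leave the other three shims and the things around as they are.

Things in the scene. Friction and masses are not known exactly. Their poses are not given: they have to be found in the camera images.
- anvil: 12 kg steel block anvil on a base plate with four corner ears, one piece, on soft rubber feet. Origin at bench height under its centre; x from its near to its far side (roughly away from the robot), y to its left. Plate 210 (x) by 190 mm (y), top 40 mm above the bench; block on it 150 by 90 mm, top at 112 mm; ears reach 160 mm either side. Three ears are held firm by their shims, one is not.
- corner_near_left (a point): Centre of the top face of the near left ear: 40 mm (x) by 60 mm (y), 14 mm thick, at x -80, y 128, z 40 mm in the anvil's frame; press here. Over a loose shim the ear sinks 2 to 3 mm under 5 N, on its rubber foot, and springs back; over a firm one it sinks under 0.5 mm at 10 N.
- corner_near_right (a point): Centre of the top face of the near right ear: 40 mm (x) by 60 mm (y), 14 mm thick, at x -80, y -128, z 40 mm in the anvil's frame; press here. Over a loose shim the ear sinks 2 to 3 mm under 5 N, on its rubber foot, and springs back; over a firm one it sinks under 0.5 mm at 10 N.
- corner_far_left (a point): Centre of the top face of the far left ear: 40 mm (x) by 60 mm (y), 14 mm thick, at x 80, y 128, z 40 mm in the anvil's frame; press here. Over a loose shim the ear sinks 2 to 3 mm under 5 N, on its rubber foot, and springs back; over a firm one it sinks under 0.5 mm at 10 N.
- corner_far_right (a point): Centre of the top face of the far right ear: 40 mm (x) by 60 mm (y), 14 mm thick, at x 80, y -128, z 40 mm in the anvil's frame; press here. Over a loose shim the ear sinks 2 to 3 mm under 5 N, on its rubber foot, and springs back; over a firm one it sinks under 0.5 mm at 10 N.
- shim_near_left: Loose brass wedge (0.34 kg) under the near left ear, in line with the anvil's x: 90 mm long, 36 wide, 6 thick at the tip (+x, under the ear), 19 at the blunt end (-x, nearer the robot), which stands 34 mm clear of the ear. Origin mid-underside, 4 to 8 mm above the bench (on a wood pad). Pushed in +x a loose one slides 15 to 22 mm at 2 to 4 N, then jams under the ear; snug at 10 to 20 N.
- shim_near_right: Loose brass wedge (0.34 kg) under the near right ear, in line with the anvil's x: 90 mm long, 36 wide, 6 thick at the tip (+x, under the ear), 19 at the blunt end (-x, nearer the robot), which stands 34 mm clear of the ear. Origin mid-underside, 4 to 8 mm above the bench (on a wood pad). Pushed in +x a loose one slides 15 to 22 mm at 2 to 4 N, then jams under the ear; snug at 10 to 20 N.
- shim_far_left: Loose brass wedge (0.34 kg) under the far left ear, in line with the anvil's x: 90 mm long, 36 wide, 6 thick at the tip (+x, under the ear), 19 at the blunt end (-x, nearer the robot), which stands 34 mm clear of the ear. Origin mid-underside, 4 to 8 mm above the bench (on a wood pad). Pushed in +x a loose one slides 15 to 22 mm at 2 to 4 N, then jams under the ear; snug at 10 to 20 N.
- shim_far_right: Loose brass wedge (0.34 kg) under the far right ear, in line with the anvil's x: 90 mm long, 36 wide, 6 thick at the tip (+x, under the ear), 19 at the blunt end (-x, nearer the robot), which stands 34 mm clear of the ear. Origin mid-underside, 4 to 8 mm above the bench (on a wood pad). Pushed in +x a loose one slides 15 to 22 mm at 2 to 4 N, then jams under the ear; snug at 10 to 20 N.
- hammer: Bystander: hand hammer lying on the bench to the right, 270 mm long. Origin at the middle of its underside.
- bowl: Bystander: small copper bowl, 124 mm across, 55 mm high, left of the anvil. Origin at the centre of its underside.
- tongs: Bystander: steel tongs lying on the bench at the left, 270 mm long, 16 mm high. Origin at the rivet, on the bench.
- punch_pot: Bystander: clay pot, 72 mm across, holding four punches, 122 mm high in all, left of the anvil. Origin at the centre of its underside.
Not all that is in view belongs to the job. What is shaped like the shim_near_right but black or blue is not meant. What is shaped like the shim_far_right but orange or turquoise is not meant.

How it is judged:
On the way:
1. the corner that rocks is pressed by the fingers and seen to give (its ear sinks, or the opposite one rises, by more than 1.5 mm under more than 2 N) (contact force between the fingers and anvil above 2 N and distance of any of corner_near_left, corner_near_right, corner_far_left, corner_far_right from where it was at the start of the episode above 0.0015 m), for 0.1 s.
At the end, for the whole second after the job is handed in: All four shims bear on the anvil's ears (more than 0.3 N each), the anvil is level within 0.01 rad and at rest, at most one shim has moved by more than 8 mm, all shims lie flat, and hammer, bowl, tongs and punch pot are within 20 mm of where they stood (contact force between each of shim_near_left, shim_near_right, shim_far_left, shim_far_right and anvil above 0.3 N and angle between anvil's own z axis and vertical below 0.01 rad and (distance of each of shim_near_right, shim_far_left, shim_far_right from where it was at the start of the episode below 0.008 m or distance of each of shim_near_left, shim_far_left, shim_far_right from where it was at the start of the episode below 0.008 m or distance of each of shim_near_left, shim_near_right, shim_far_right from where it was at the start of the episode below 0.008 m or distance of each of shim_near_left, shim_near_right, shim_far_left from where it was at the start of the episode below 0.008 m) and linear speed of anvil below 0.01 m/s and angle between each of shim_near_left, shim_near_right, shim_far_left, shim_far_right's own z axis and vertical below 0.06 rad and distance of each of hammer, bowl, tongs, punch_pot from where it was at the start of the episode below 0.02 m); the robot touches nothing.
It fails at once if a shim that was already firm is shifted (two shims moved by more than 8 mm) (not (distance of each of shim_near_right, shim_far_left, shim_far_right from where it was at the start of the episode below 0.008 m or distance of each of shim_near_left, shim_far_left, shim_far_right from where it was at the start of the episode below 0.008 m or distance of each of shim_near_left, shim_near_right, shim_far_right from where it was at the start of the episode below 0.008 m or distance of each of shim_near_left, shim_near_right, shim_far_left from where it was at the start of the episode below 0.008 m)).
It fails at once if a shim is lifted off its pad (height (world z) of any of shim_near_left, shim_near_right, shim_far_left, shim_far_right above 0.018 m).
It fails at once if a thing standing around is shifted or lifted by more than 20 mm (distance of any of hammer, bowl, tongs, punch_pot from where it was at the start of the episode above 0.02 m).
It also fails if it takes over 72 s, if anything falls off the work surface, if the arm or the gripper's body presses on something with over 40 N, if the wrist force passes 120 N, or if a joint passes its speed limit or range.

## Robot

A 6-joint arm with a two-finger parallel gripper is mounted at the origin on the work surface. World frame = base frame: x ahead of the robot, y to its left, z up, the work surface at z = 0. Lengths are in m, angles in rad, forces in N, time in s.
With the tool pointing down it reaches from about 0.35 to 0.85 m from the base axis. Payload 8.1 kg.
Tool frame: the origin (TCP) lies midway between the tips of the shut fingers; the grasp point (between the pads) lies 19 mm behind it; z points along the fingers, y is the direction in which the jaws open and shut (so a half turn about z gives the same grasp; the last joint's range is limited). The gripper opens to 93 mm and grips with 3 to 60 N. Pads are 15 mm wide; open, the fingers measure 128 mm over their backs; the gripper's body (75 mm by 188 mm) begins 65 mm behind the grasp point.
Start: joints at [-1.222, 0.13, 1.488, -0, 1.523, -0.085], TCP at [0.252, -0.544, 0.219] pointing down, gripper open.
Joint ranges: [-2.96, 2.96], [-0.89, 2.26], [0.02, 2.5], [-1.34, 4.48], [0, 2.73], [-2.66, 2.66]. Speed limits (rad/s): [2.39, 2.39, 2.79, 3.14, 3.14, 3.14].

## Interface

Orientations are given as a rotation vector (axis times angle).
In Python, from plant import monitor, eyes, ticket gives the robot as it stands.
- The arm moves only by the tool send_rows, never from a script. Its argument "motion" is a list of rows, each a list of 2 entries, a list of its own where there are three numbers: the shift along the tool's x, y, z in m, then the turn about the tool's z in degrees. In form: [[[dx, dy, dz], twist], ...]. A call has 1 to 12 rows; each row is the pose to reach, as a shift and turn from the pose commanded when the call began, along the tool's axes at that moment; what a row does not reach only later rows make up. A row lasts 1/8 s, in which the tool goes at most 62.5 mm and 10.7 degrees, less where a joint would pass 70% of its speed; a pose out of reach is approached as far as the arm can. A call with a gripper value outside its range is refused whole. "jaw" is the finger opening in m, from 0 to 0.093, set as the call begins (left out, the last holds). The fingers move at their own pace and stop on an object; "squeeze" is the grip in N (left out, the last holds). Time passes only in rows, so rows that repeat a pose let the fingers close. It gives the time, the measured TCP pose, the force and the opening at its end, in the units of the state.
- monitor.read_state(): the state, without advancing time (a new reading comes with each control period).
- eyes.read_camera(name): name is "side" or "top" or "wrist"; returns the picture (400x640x3 uint8, red, green, blue); there is no depth.
- eyes.camera_model(name): a dict with "mtx" (3x3 intrinsics, pixels), "cam_to_world" (4x4, takes a point from camera to world coordinates); the wrist camera has in their place "mount" (4x4, takes a point from camera to tool coordinates, whose origin is the TCP and whose axes are the flange's). Camera axes: x right, y down, z forward; pixel columns grow to the right and rows downward; lengths in m; the calibration is good to about 2 mm. The wrist camera is an equidistant fisheye: a pixel r from the principal point sees the ray r / f radians off the axis. A picture is of the moment at which its call begins: read the wrist's pose just before it. camera_model takes no time and is no camera call.
- ticket.close_job(): hands the job in, once; it reports no verdict.
The state is a dict: "t": time; "q": joint angles; "dq": joint speeds; "joint_torque": joint torques, N m; "tool_pos": TCP position; "orientation": TCP orientation; "force": force on the tool from outside, world axes, zero at the start; "wrist_torque": the same for the moment, N m; "opening": finger opening in m.
Only numpy, scipy, OpenCV 4.12 (cv2) and the standard library are available. Lean on these libraries where they do the work, as an engineer would, in place of code of your own. Each camera call takes 0.05 s, during which the arm holds its last target.

## Working session

There is one attempt and no reset: what is moved stays moved. The work goes in short steps, Python scripts to look and compute and a tool call to move; the robot and the scene stay as the last step left them, time stands still between calls to the robot, and variables do not carry over. Pictures are saved under pics/ and viewed, and the job is handed in when it is done.

Besides the shell and the picture viewer there is one more tool, called after ">>>" by a JSON object that holds its "name" and its "arguments". send_rows: Moves the arm, as the interface text tells. Its arguments: {"type":"object","properties":{"motion":{"type":"array","items":{"type":"array"}},"jaw":{"type":"number"},"squeeze":{"type":"number"}},"required":["motion"]}

```bash
ls; mkdir -p pics
python3 - <<'E'
from plant import monitor, eyes
import cv2,json
s=monitor.read_state()
for k,v in s.items(): print(k,v)
for n in ("side","top","wrist"):
    im=eyes.read_camera(n); cv2.imwrite(f"pics/{n}0.png",im[:,:,::-1])
    print(n,eyes.camera_model(n))
E
```

```text
pics
t 0.0
q [-1.22239739e+00  1.31168047e-01  1.48932031e+00  2.08010751e-05
  1.52298133e+00 -8.54170384e-02]
dq [-0.00051238 -0.00031523  0.00103503  0.00029     0.001482    0.00043982]
joint_torque [ 1.47788909e-03 -5.59838176e+01 -4.91757131e+01  7.67371687e-02
  3.52833420e-02 -1.16369929e-04]
tool_pos [ 0.25201963 -0.5438611   0.21756081]
orientation [-3.06615789e+00 -6.75702990e-01  3.54012177e-04]
force [-0.6148212  -0.36260804 -0.3038056 ]
wrist_torque [-0.01392681 -0.07626631  0.03414645]
opening 0.09319616616224012
side {'mtx': array([[510.09817825,   0.        , 327.68196415],
       [  0.        , 510.09817825, 205.28734217],
       [  0.        ,   0.        ,   1.        ]]), 'cam_to_world': array([[-0.94623109, -0.23232855,  0.22510033,  0.28937675],
       [-0.32324374,  0.70627965, -0.62982738,  0.87668199],
       [-0.0126569 , -0.66872453, -0.74340252,  1.00450076],
       [ 0.        ,  0.        ,  0.        ,  1.        ]])}
top {'mtx': array([[505.19376735,   0.        , 317.2967348 ],
       [  0.        , 505.19376735, 192.47809501],
       [  0.        ,   0.        ,   1.        ]]), 'cam_to_world': array([[-0.02152591, -0.9952902 ,  0.09452015,  0.46317954],
       [-0.9997321 ,  0.02062431, -0.01050543,  0.04455774],
       [ 0.00850653, -0.09472096, -0.99546752,  1.31561439],
       [ 0.        ,  0.        ,  0.        ,  1.        ]])}
wrist {'mtx': array([[309.70691629,   0.        , 319.09264472],
       [  0.        , 309.70691629, 197.72971925],
       [  0.        ,   0.        ,   1.        ]]), 'mount': array([[-5.67366525e-05, -9.67388218e-01, -2.53298308e-01,
         7.10949900e-02],
       [ 9.99999808e-01,  1.01329817e-04, -6.10986760e-04,
         7.52403912e-04],
       [ 6.16728064e-04, -2.53298294e-01,  9.67388026e-01,
        -1.66083131e-01],
       [ 0.00000000e+00,  0.00000000e+00,  0.00000000e+00,
         1.00000000e+00]])}
```

View pics/top0.png

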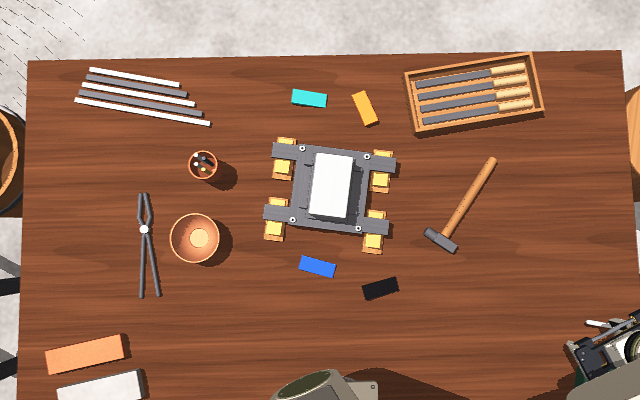

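View pics/side0.png

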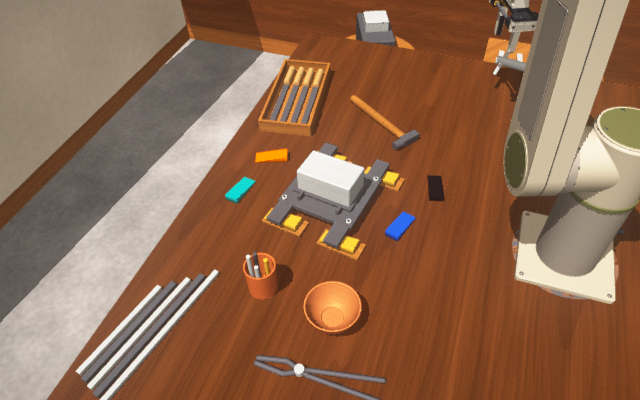

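Run:
```python
import cv2
im=cv2.imread("pics/top0.png")
cv2.imwrite("pics/top0c.png",cv2.resize(im[125:265,250:410],None,fx=5,fy=4.2857 if 0 else 4.25,interpolation=cv2.INTER_CUBIC))
```

```text
(no output)
```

View pics/top0c.png

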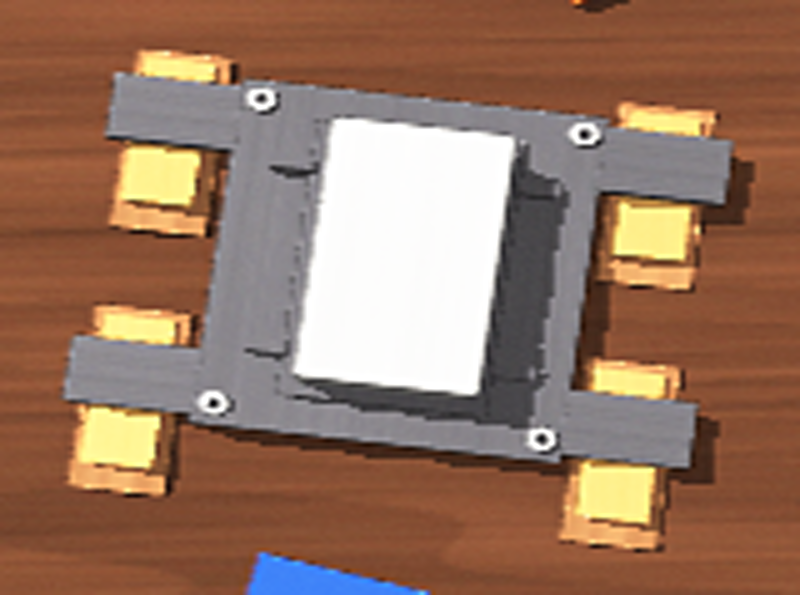

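```bash
cat > h.py <<'E'
import numpy as np
from plant import monitor, eyes
def ray(n,uv,z):
    m=eyes.camera_model(n);K=m["mtx"];T=m["cam_to_world"]
    uv=np.atleast_2d(uv).astype(float)
    d=np.c_[(uv[:,0]-K[0,2])/K[0,0],(uv[:,1]-K[1,2])/K[1,1],np.ones(len(uv))]@T[:3,:3].T
    o=T[:3,3]; return o+d*((z-o[2])/d[:,2])[:,None]
def fit(A,W):
    A=np.array(A,float);W=np.array(W)[:,:2];a=A.mean(0);w=W.mean(0)
    H=(A-a).T@(W-w);t=np.arctan2(H[0,1]-H[1,0],H[0,0]+H[1,1])
    R=np.array([[np.cos(t),-np.sin(t)],[np.sin(t),np.cos(t)]])
    return t,R,w-R@a
E
python3 - <<'E'
from h import *
np.set_printoptions(precision=4,suppress=True)
c=np.array([(118,72),(107,137),(733,142),(725,204),(72,337),(65,400),(697,404),(690,466)],float)
uv=c/[5,4.25]+[250,125]-0.4
A=np.array([(100,158),(60,158),(100,-158),(60,-158),(-60,158),(-100,158),(-60,-158),(-100,-158)])/1000
W=ray("top",uv,0.04)
t,R,p=fit(A,W)
print(t,np.degrees(t),p); print((A@R.T+p-W[:,:2])*1000)
for n,q in dict(NL=(-.08,.128),NR=(-.08,-.128),FL=(.08,.128),FR=(.08,-.128)).items():
    print(n,R@q+p, "r",np.linalg.norm(R@q+p))
# shim blunt end top edges
e=dict(NL=((76,467),(154,470)),NR=((576,519),(655,523)),FL=((118,202),(197,206)),FR=((611,258),(688,262)))
for n,q in e.items():
    w=ray("top",np.array(q)/[5,4.25]+[250,125]-0.4,0.025)
    print(n,w[:,:2].ravel(),"anvil",((w[:,:2]-p)@R).ravel())
s=monitor.read_state()
from scipy.spatial.transform import Rotation as Ro
print(Ro.from_rotvec(s["orientation"]).as_matrix())
E
```

```text
-0.14889507506586208 -8.531059391557475 [ 0.5951 -0.0008]
[[-0.1346 -0.511 ]
 [-0.2251 -0.7107]
 [ 1.9278  0.5822]
 [-0.1288  1.0658]
 [ 1.0869 -2.1408]
 [-1.0764 -0.1661]
 [ 0.7329  0.3816]
 [-2.1828  1.499 ]]
NL [0.535  0.1376] r 0.5523781436211077
NR [ 0.497  -0.1155] r 0.5102344747465307
FL [0.6932 0.1139] r 0.7024817466947109
FR [ 0.6552 -0.1393] r 0.6698493936018892
NL [0.4812 0.1668 0.4785 0.1271] anvil [-0.1375  0.1488 -0.1342  0.1093]
NR [ 0.4447 -0.0868  0.4415 -0.127 ] anvil [-0.1359 -0.1074 -0.1332 -0.1475]
FL [0.6407 0.1433 0.6374 0.1027] anvil [0.0237 0.1493 0.0265 0.1086]
FR [ 0.6013 -0.1096  0.5981 -0.1492] anvil [ 0.0223 -0.1067  0.025  -0.1463]
[[ 0.9074  0.4203 -0.0005]
 [ 0.4203 -0.9074  0.0014]
 [ 0.0001 -0.0015 -1.    ]]
```

```bash
cat >> h.py <<'E'
from scipy.spatial.transform import Rotation as Ro
def go(xyz,yaw=None):
    s=monitor.read_state();R=Ro.from_rotvec(s["orientation"]).as_matrix()
    d=R.T@(np.array(xyz)-s["tool_pos"]);y0=np.degrees(np.arctan2(R[1,0],R[0,0]))
    print("t",s["t"],"pos",s["tool_pos"].round(4),"yaw",y0.round(2),"F",s["force"].round(2),"open",round(s["opening"],4)); print("shift mm",(d*1000).round(1),"twist",None if yaw is None else round(y0-yaw,2))
E
python3 -c "
from h import *
go((.497,-.1155,.09),-8.5)"
```

```text
t 0.15 pos [ 0.2521 -0.544   0.2178] yaw 24.86 F [-0.15  0.19  0.38] open 0.0928
shift mm [ 402.3 -285.6  128.3] twist 33.36
```

>>> {"name": "send_rows", "arguments": {"motion": [[[0.04, -0.03, 0], 4], [[0.08, -0.06, 0], 8], [[0.12, -0.09, 0], 12], [[0.16, -0.12, 0], 16], [[0.2, -0.145, 0], 20], [[0.24, -0.17, 0], 24], [[0.28, -0.2, 0], 27], [[0.32, -0.23, 0], 30], [[0.36, -0.26, 0.03], 33.4], [[0.402, -0.286, 0.08], 33.4], [[0.402, -0.286, 0.128], 33.4], [[0.402, -0.286, 0.128], 33.4]], "jaw": 0, "squeeze": 40}}

```text
t: 1.65
tool_pos: [0.4928, -0.1139, 0.0859]
orientation: [-3.131, 0.231, 0.015]
force: [-0.4, 0.8, -0.2]
opening: 0.0003
```

```bash
python3 -c "
from h import *
go((.497,-.1155,.043),-8.5)
import cv2
cv2.imwrite('pics/w1.png',eyes.read_camera('wrist')[:,:,::-1])"
```

```text
t 1.65 pos [ 0.4928 -0.1139  0.0859] yaw -8.45 F [-0.43  0.76 -0.23] open 0.0003
shift mm [ 4.8  1.1 42.9] twist 0.05
```

View pics/w1.png

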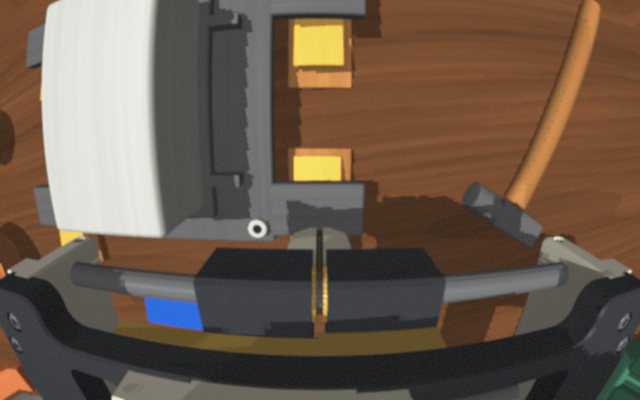

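The wrist picture shows the closed tip at (320,240) over the near right ear (270–363, 185–235), laterally centred. Now I'll press.

>>> {"name": "send_rows", "arguments": {"motion": [[[0.002, 0, 0.02], 0], [[0.002, 0, 0.038], 0], [[0.002, 0, 0.042], 0], [[0.002, 0, 0.042], 0], [[0.002, 0, 0.042], 0]]}}

```text
t: 2.33
tool_pos: [0.4993, -0.1166, 0.0496]
orientation: [3.133, -0.234, 0.002]
force: [-0.1, 0.2, -0.3]
opening: 0.0004
```

>>> {"name": "send_rows", "arguments": {"motion": [[[0, 0, 0.001], 0], [[0, 0, 0.002], 0], [[0, 0, 0.002], 0]]}}

```text
t: 2.7
tool_pos: [0.4987, -0.1162, 0.0465]
orientation: [-3.133, 0.234, 0.0]
force: [-0.3, 0.8, -0.0]
opening: 0.0005
```

>>> {"name": "send_rows", "arguments": {"motion": [[[0, 0, 0.001], 0], [[0, 0, 0.001], 0]]}}

```text
t: 2.95
tool_pos: [0.4987, -0.1162, 0.0455]
orientation: [-3.133, 0.234, 0.0]
force: [0.2, 0.4, 0.4]
opening: 0.0005
```

>>> {"name": "send_rows", "arguments": {"motion": [[[0, 0, 0.002], 0], [[0, 0, 0.003], 0], [[0, 0, 0.003], 0]]}}

```text
t: 3.32
tool_pos: [0.4986, -0.1162, 0.0425]
orientation: [-3.133, 0.234, 0.0]
force: [-0.3, 0.8, -1.0]
opening: 0.0003
```

>>> {"name": "send_rows", "arguments": {"motion": [[[0, 0, 0.001], 0], [[0, 0, 0.002], 0], [[0, 0, 0.002], 0]]}}

```text
t: 3.7
tool_pos: [0.4986, -0.1162, 0.0405]
orientation: [-3.133, 0.234, 0.0]
force: [-0.3, -0.5, -0.3]
opening: 0.0003
```

>>> {"name": "send_rows", "arguments": {"motion": [[[0, 0, 0.001], 0], [[0, 0, 0.001], 0]]}}

```text
t: 3.95
tool_pos: [0.4987, -0.1162, 0.0396]
orientation: [-3.133, 0.234, 0.0]
force: [-0.3, -0.3, 0.8]
opening: 0.0005
```

>>> {"name": "send_rows", "arguments": {"motion": [[[0, 0, 0.001], 0], [[0, 0, 0.001], 0]]}}

```text
t: 4.2
tool_pos: [0.4988, -0.1163, 0.0392]
orientation: [3.133, -0.234, -0.0]
force: [-2.9, 0.5, 7.1]
opening: 0.0004
```

>>> {"name": "send_rows", "arguments": {"motion": [[[0, 0, 0.001], 0], [[0, 0, 0.001], 0]]}}

```text
t: 4.45
tool_pos: [0.4989, -0.1163, 0.039]
orientation: [3.133, -0.234, -0.0]
force: [-6.9, 1.9, 14.1]
opening: 0.0005
```

>>> {"name": "send_rows", "arguments": {"motion": [[[0, 0, 0.001], 0], [[0, 0, 0.001], 0]]}}

```text
t: 4.7
tool_pos: [0.499, -0.1165, 0.0388]
orientation: [3.133, -0.234, 0.0]
force: [-9.6, 3.2, 21.0]
opening: 0.0004
```

Near right is firm (contact at z 0.0395; it sank less than 0.7 mm, arm play included, at 21 N). Next is near left.

>>> {"name": "send_rows", "arguments": {"motion": [[[0, 0, -0.05], 0], [[0, 0, -0.1], 0], [[-0.002, -0.05, -0.1], 0], [[-0.002, -0.11, -0.1], 0], [[-0.002, -0.17, -0.1], 0], [[-0.002, -0.22, -0.1], 0], [[-0.002, -0.254, -0.08], 0], [[-0.002, -0.256, -0.04], 0], [[-0.002, -0.256, -0.015], 0], [[-0.002, -0.256, -0.007], 0], [[-0.002, -0.256, -0.007], 0], [[-0.002, -0.256, -0.007], 0]]}}

```text
t: 6.2
tool_pos: [0.536, 0.1372, 0.0452]
orientation: [-3.132, 0.235, -0.004]
force: [0.1, 0.0, -0.2]
opening: 0.0003
```

>>> {"name": "send_rows", "arguments": {"motion": [[[0, 0, 0.001], 0], [[0, 0, 0.002], 0], [[0, 0, 0.002], 0]]}}

```text
t: 6.58
tool_pos: [0.5349, 0.1372, 0.0418]
orientation: [-3.133, 0.234, -0.0]
force: [-0.6, 0.2, 0.3]
opening: 0.0006
```

>>> {"name": "send_rows", "arguments": {"motion": [[[0, 0, 0.001], 0], [[0, 0, 0.001], 0]]}}

```text
t: 6.82
tool_pos: [0.5347, 0.1372, 0.0405]
orientation: [3.133, -0.234, -0.0]
force: [0.1, 0.4, -0.6]
opening: 0.0004
```

>>> {"name": "send_rows", "arguments": {"motion": [[[0, 0, 0.001], 0], [[0, 0, 0.001], 0]]}}

```text
t: 7.08
tool_pos: [0.5348, 0.1372, 0.0401]
orientation: [3.133, -0.234, -0.0]
force: [-2.3, -0.8, 5.8]
opening: 0.0004
```

>>> {"name": "send_rows", "arguments": {"motion": [[[0, 0, 0.001], 0], [[0, 0, 0.001], 0]]}}

```text
t: 7.32
tool_pos: [0.5348, 0.1373, 0.0399]
orientation: [3.133, -0.234, -0.0]
force: [-6.5, -1.5, 13.0]
opening: 0.0004
```

>>> {"name": "send_rows", "arguments": {"motion": [[[0, 0, 0.001], 0], [[0, 0, 0.001], 0]]}}

```text
t: 7.58
tool_pos: [0.5348, 0.1373, 0.0397]
orientation: [3.133, -0.234, -0.001]
force: [-11.6, -2.1, 20.2]
opening: 0.0006
```

Near left is firm too. Next is far left.

>>> {"name": "send_rows", "arguments": {"motion": [[[0, 0, -0.03], 0], [[0.03, 0, -0.04], 0], [[0.08, 0, -0.04], 0], [[0.13, 0, -0.04], 0], [[0.158, 0, -0.03], 0], [[0.158, 0, -0.015], 0], [[0.158, 0, -0.008], 0], [[0.158, 0, -0.007], 0], [[0.158, 0, -0.007], 0]]}}

```text
t: 8.7
tool_pos: [0.6906, 0.1141, 0.0452]
orientation: [-3.133, 0.233, -0.0]
force: [-0.1, -0.2, 0.1]
opening: 0.0004
```

>>> {"name": "send_rows", "arguments": {"motion": [[[0, 0, 0.001], 0], [[0, 0, 0.002], 0], [[0, 0, 0.002], 0]]}}

```text
t: 9.07
tool_pos: [0.691, 0.1137, 0.0427]
orientation: [-3.133, 0.234, -0.0]
force: [-0.8, 1.1, 0.8]
opening: 0.0007
```

>>> {"name": "send_rows", "arguments": {"motion": [[[0, 0, 0.001], 0], [[0, 0, 0.001], 0]]}}

```text
t: 9.32
tool_pos: [0.691, 0.1137, 0.0414]
orientation: [3.133, -0.234, -0.0]
force: [-0.0, -0.3, 0.6]
opening: 0.0003
```

>>> {"name": "send_rows", "arguments": {"motion": [[[0, 0, 0.001], 0], [[0, 0, 0.001], 0]]}}

```text
t: 9.57
tool_pos: [0.691, 0.1137, 0.0405]
orientation: [3.133, -0.234, -0.0]
force: [-0.5, -0.2, -0.4]
opening: 0.0007
```

>>> {"name": "send_rows", "arguments": {"motion": [[[0, 0, 0.001], 0], [[0, 0, 0.001], 0]]}}

```text
t: 9.82
tool_pos: [0.6911, 0.1137, 0.0396]
orientation: [-3.133, 0.234, 0.0]
force: [1.2, -1.2, -0.5]
opening: 0.0004
```

>>> {"name": "send_rows", "arguments": {"motion": [[[0, 0, 0.001], 0], [[0, 0, 0.001], 0]]}}

```text
t: 10.07
tool_pos: [0.6912, 0.1137, 0.0394]
orientation: [3.133, -0.234, 0.0]
force: [-2.3, 0.1, 4.4]
opening: 0.0003
```

>>> {"name": "send_rows", "arguments": {"motion": [[[0, 0, 0.001], 0], [[0, 0, 0.001], 0]]}}

```text
t: 10.32
tool_pos: [0.6912, 0.1137, 0.0392]
orientation: [3.133, -0.234, 0.001]
force: [-6.0, -0.9, 10.3]
opening: 0.0005
```

>>> {"name": "send_rows", "arguments": {"motion": [[[0, 0, 0.001], 0], [[0, 0, 0.001], 0]]}}

```text
t: 10.58
tool_pos: [0.6913, 0.1137, 0.039]
orientation: [3.133, -0.234, 0.001]
force: [-6.9, -0.4, 15.6]
opening: 0.0008
```

Far left is firm, so far right should be the loose one. I'll press it to check.

>>> {"name": "send_rows", "arguments": {"motion": [[[0, 0, -0.05], 0], [[0, 0, -0.1], 0], [[0.002, 0.05, -0.1], 0], [[0.002, 0.11, -0.1], 0], [[0.002, 0.17, -0.1], 0], [[0.002, 0.22, -0.1], 0], [[0.002, 0.254, -0.08], 0], [[0.002, 0.256, -0.04], 0], [[0.002, 0.256, -0.015], 0], [[0.002, 0.256, -0.007], 0], [[0.002, 0.256, -0.007], 0], [[0.002, 0.256, -0.007], 0]]}}

```text
t: 12.08
tool_pos: [0.6562, -0.1398, 0.0455]
orientation: [3.132, -0.233, 0.004]
force: [-0.1, 0.4, 0.0]
opening: 0.0005
```

>>> {"name": "send_rows", "arguments": {"motion": [[[0, 0, 0.001], 0], [[0, 0, 0.002], 0], [[0, 0, 0.002], 0]]}}

```text
t: 12.45
tool_pos: [0.655, -0.1397, 0.0418]
orientation: [3.133, -0.234, 0.0]
force: [0.6, 0.6, -0.1]
opening: 0.0002
```

>>> {"name": "send_rows", "arguments": {"motion": [[[0, 0, 0.001], 0], [[0, 0, 0.001], 0]]}}

```text
t: 12.7
tool_pos: [0.6549, -0.1397, 0.0405]
orientation: [-3.133, 0.234, 0.0]
force: [-0.4, -0.1, 0.7]
opening: 0.0004
```

>>> {"name": "send_rows", "arguments": {"motion": [[[0, 0, 0.001], 0], [[0, 0, 0.001], 0]]}}

```text
t: 12.95
tool_pos: [0.6549, -0.1397, 0.0395]
orientation: [-3.133, 0.234, 0.0]
force: [-0.9, 0.5, 0.0]
opening: -0.0001
```

>>> {"name": "send_rows", "arguments": {"motion": [[[0, 0, 0.001], 0], [[0, 0, 0.001], 0]]}}

```text
t: 13.2
tool_pos: [0.6551, -0.1397, 0.0387]
orientation: [-3.133, 0.234, -0.0]
force: [0.6, 0.1, -0.5]
opening: 0.0006
```

>>> {"name": "send_rows", "arguments": {"motion": [[[0, 0, 0.001], 0], [[0, 0, 0.001], 0]]}}

```text
t: 13.45
tool_pos: [0.6552, -0.1398, 0.038]
orientation: [3.133, -0.234, 0.001]
force: [-0.5, 0.1, 1.9]
opening: 0.0008
```

>>> {"name": "send_rows", "arguments": {"motion": [[[0, 0, 0.001], 0], [[0, 0, 0.001], 0]]}}

```text
t: 13.7
tool_pos: [0.6554, -0.14, 0.0371]
orientation: [3.132, -0.234, 0.001]
force: [-0.5, -0.7, 4.6]
opening: 0.0004
```

It gives: 2 N at 38.0 mm and 4.6 N at 37.1 mm. I'll press a little further to pass 1.5 mm and hold.

>>> {"name": "send_rows", "arguments": {"motion": [[[0, 0, 0.001], 0], [[0, 0, 0.001], 0]]}}

```text
t: 13.95
tool_pos: [0.6556, -0.1401, 0.0364]
orientation: [3.132, -0.234, 0.002]
force: [0.2, -1.6, 6.3]
opening: 0.0004
```

>>> {"name": "send_rows", "arguments": {"motion": [[[0, 0, 0.001], 0], [[0, 0, 0.001], 0], [[0, 0, 0.001], 0]]}}

```text
t: 14.32
tool_pos: [0.6556, -0.1402, 0.0362]
orientation: [3.132, -0.234, 0.002]
force: [-4.0, -1.2, 11.0]
opening: 0.0005
```

```bash
python3 -c "
from h import *
import cv2
go((.6552,-.1393,.14),-8.5)
cv2.imwrite('pics/w2.png',eyes.read_camera('wrist')[:,:,::-1])
cv2.imwrite('pics/t2.png',cv2.resize(eyes.read_camera('top')[125:265,250:410,::-1],None,fx=5,fy=4.25,interpolation=cv2.INTER_CUBIC))"
```

```text
t 14.325 pos [ 0.6556 -0.1402  0.0362] yaw -8.55 F [-4.02 -1.19 10.97] open 0.0005
shift mm [  -0.4   -0.7 -103.8] twist -0.05
```

View pics/w2.png

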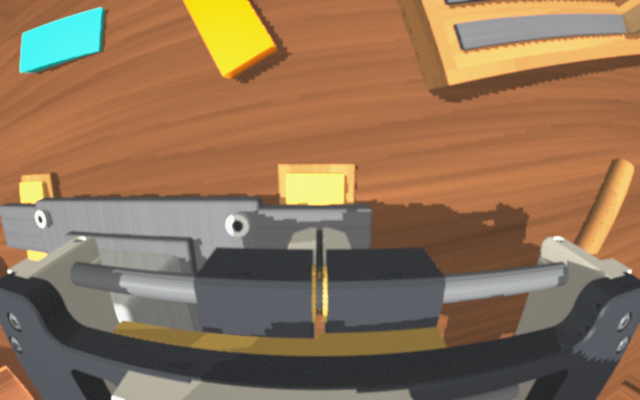

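View pics/t2.png

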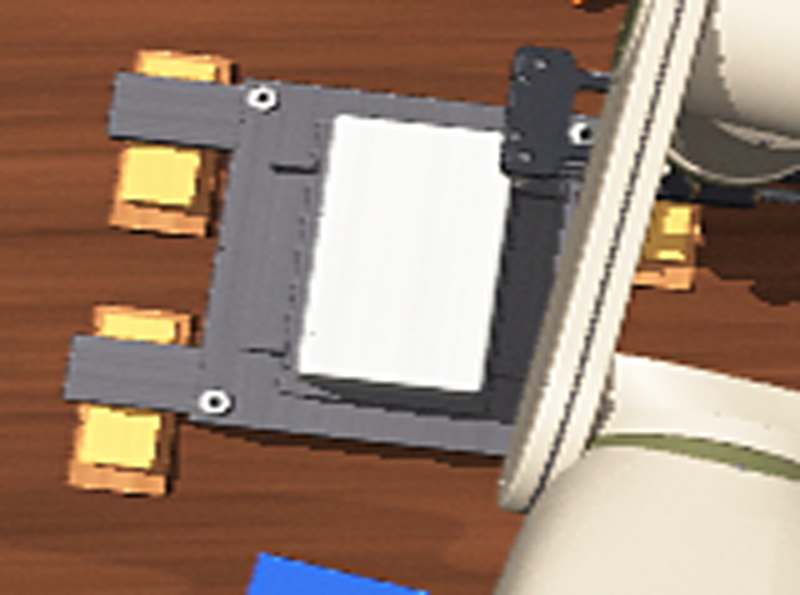

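Far right sank about 2.5 mm at 6–10 N, so it is the loose corner. Candidates for its shim in the first top picture: the brass wedge at (380,182) under the far right ear, the orange bar at (365,108) and the turquoise bar at (309,98). The brass wedge is the only one under the ear and isn't one of the excluded colours. I'll lift off and confirm it in a crop after turning the jaws to lie along the push, because across it the gripper body would hit the block.

Run:
```python
from h import *
print(monitor.read_state()["q"].round(3))
t=-.1489;R=np.array([[np.cos(t),-np.sin(t)],[np.sin(t),np.cos(t)]]);p=np.array([.5951,-.0008])
w=R@[-.01,-.1275]+p; print(w)
go((*w,.10),-98.53)
```

```text
[-0.287  0.458  1.438 -0.     1.243  1.433]
[ 0.56629598 -0.12540569]
t 14.425 pos [ 0.6557 -0.1401  0.0362] yaw -8.55 F [-3.04 -1.54 11.18] open 0.0005
shift mm [-90.5  -1.3 -64. ] twist 89.98
```

>>> {"name": "send_rows", "arguments": {"motion": [[[0, 0, -0.05], 0], [[0, 0, -0.1], 0], [[-0.02, 0, -0.1], -10], [[-0.04, 0, -0.1], -20], [[-0.06, 0, -0.1], -30], [[-0.08, 0, -0.1], -40], [[-0.09, -0.001, -0.1], -50], [[-0.09, -0.001, -0.1], -60], [[-0.09, -0.001, -0.1], -70], [[-0.09, -0.001, -0.1], -80], [[-0.09, -0.001, -0.1], -90], [[-0.09, -0.001, -0.1], -90]], "squeeze": 60}}

```text
t: 15.92
tool_pos: [0.5657, -0.1251, 0.134]
orientation: [-2.381, -2.048, 0.001]
force: [-0.6, -0.8, -0.3]
opening: 0.0009
```

Run:
```python
from h import *
import cv2
t=-.1489;R=np.array([[np.cos(t),-np.sin(t)],[np.sin(t),np.cos(t)]]);p=np.array([.5951,-.0008])
w=R@[-.01,-.1275]+p
go((*w,.05),81.47)
cv2.imwrite('pics/w3.png',eyes.read_camera('wrist')[:,:,::-1])
cv2.imwrite('pics/s3.png',cv2.resize(eyes.read_camera('side')[100:250,230:430,::-1],None,fx=4,fy=4,interpolation=cv2.INTER_CUBIC))
```

```text
t 15.925 pos [ 0.5657 -0.1251  0.134 ] yaw 81.4 F [-0.59 -0.83 -0.34] open 0.0009
shift mm [-0.2  0.7 84. ] twist -0.07
```

View pics/w3.png

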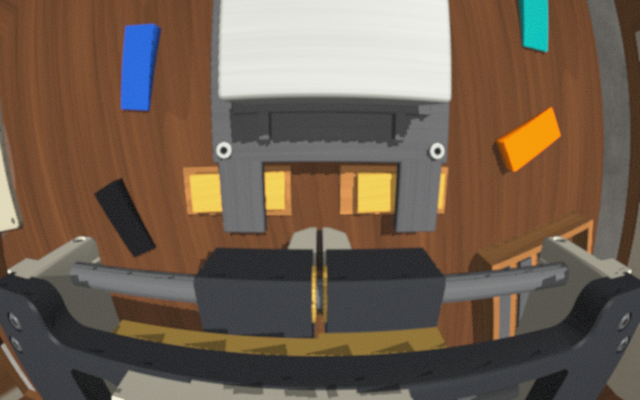

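View pics/s3.png

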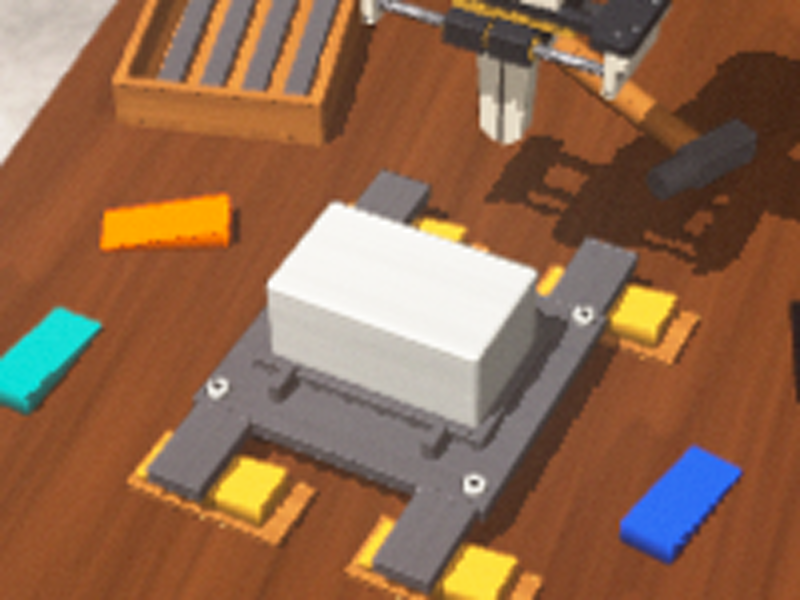

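The wrist view confirms the brass wedge under the far right ear: blunt end at (358,192), pad edge at (340,190), with the tip in the gap on its robot side. The orange bar (530,140) and turquoise bar (535,20) are off to the side. Descending now.

>>> {"name": "send_rows", "arguments": {"motion": [[[0, 0.0, 0.04], 0], [[0, 0.0, 0.08], 0], [[0, 0, 0.1], 0], [[0, 0, 0.11], 0], [[0, 0, 0.113], 0], [[0, 0, 0.113], 0]]}}

```text
t: 16.77
tool_pos: [0.5671, -0.1256, 0.0228]
orientation: [2.38, 2.048, 0.001]
force: [-0.1, -1.1, -0.3]
opening: 0.0004
```

>>> {"name": "send_rows", "arguments": {"motion": [[[0, 0, 0.002], 0], [[0, 0, 0.004], 0], [[0, 0, 0.005], 0], [[0, 0, 0.005], 0]]}}

```text
t: 17.27
tool_pos: [0.566, -0.1253, 0.0165]
orientation: [-2.381, -2.05, 0.0]
force: [-0.4, -0.5, -1.3]
opening: 0.0004
```

Run:
```python
from h import *
import cv2
t=-.1489;R=np.array([[np.cos(t),-np.sin(t)],[np.sin(t),np.cos(t)]]);p=np.array([.5951,-.0008])
w=R@[-.0,-.1275]+p
go((*w,.014),81.47)
cv2.imwrite('pics/w4.png',eyes.read_camera('wrist')[:,:,::-1])
```

```text
t 17.275 pos [ 0.566  -0.1253  0.0165] yaw 81.45 F [-0.43 -0.45 -1.29] open 0.0004
shift mm [-0.  10.3  2.5] twist -0.02
```

View pics/w4.png

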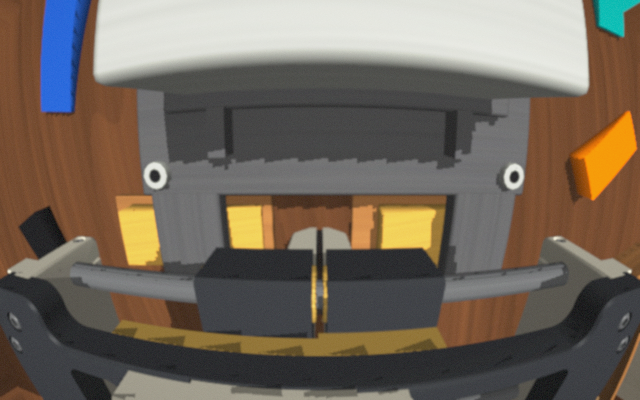

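>>> {"name": "send_rows", "arguments": {"motion": [[[0, 0, 0.001], 0], [[0, 0.002, 0.002], 0], [[0, 0.004, 0.002], 0], [[0, 0.006, 0.002], 0], [[0, 0.008, 0.002], 0], [[0, 0.01, 0.002], 0], [[0, 0.01, 0.002], 0]]}}

```text
t: 18.2
tool_pos: [0.5762, -0.1269, 0.0147]
orientation: [2.381, 2.05, 0.0]
force: [-0.6, -0.2, 0.1]
opening: 0.0005
```

>>> {"name": "send_rows", "arguments": {"motion": [[[0, 0.001, 0], 0], [[0, 0.002, 0], 0], [[0, 0.002, 0], 0]]}}

```text
t: 18.58
tool_pos: [0.5781, -0.1272, 0.0146]
orientation: [2.381, 2.05, 0.0]
force: [0.0, 0.4, 0.2]
opening: 0.0006
```

>>> {"name": "send_rows", "arguments": {"motion": [[[0, 0.001, 0], 0], [[0, 0.002, 0], 0], [[0, 0.002, 0], 0]]}}

```text
t: 18.95
tool_pos: [0.5801, -0.1275, 0.0147]
orientation: [2.381, 2.05, 0.0]
force: [0.0, 0.0, 0.5]
opening: 0.0007
```

>>> {"name": "send_rows", "arguments": {"motion": [[[0, 0.001, 0], 0], [[0, 0.002, 0], 0], [[0, 0.002, 0], 0]]}}

```text
t: 19.32
tool_pos: [0.5821, -0.1278, 0.0147]
orientation: [2.381, 2.05, 0.0]
force: [-1.0, 0.7, -0.7]
opening: 0.0008
```

>>> {"name": "send_rows", "arguments": {"motion": [[[0, 0.001, 0], 0], [[0, 0.002, 0], 0], [[0, 0.002, 0], 0]]}}

```text
t: 19.7
tool_pos: [0.584, -0.1281, 0.0146]
orientation: [2.381, 2.05, 0.0]
force: [-0.2, 0.1, 0.5]
opening: 0.0008
```

>>> {"name": "send_rows", "arguments": {"motion": [[[0, 0.001, 0], 0], [[0, 0.002, 0], 0], [[0, 0.002, 0], 0]]}}

```text
t: 20.08
tool_pos: [0.586, -0.1283, 0.0146]
orientation: [-2.381, -2.05, -0.0]
force: [0.3, -0.3, -0.7]
opening: 0.0005
```

>>> {"name": "send_rows", "arguments": {"motion": [[[0, 0.001, 0], 0], [[0, 0.002, 0], 0], [[0, 0.002, 0], 0]]}}

```text
t: 20.45
tool_pos: [0.588, -0.1286, 0.0146]
orientation: [2.381, 2.05, 0.0]
force: [-0.1, 0.0, 1.2]
opening: 0.0004
```

>>> {"name": "send_rows", "arguments": {"motion": [[[0, 0.001, 0], 0], [[0, 0.002, 0], 0], [[0, 0.002, 0], 0]]}}

```text
t: 20.82
tool_pos: [0.5898, -0.1289, 0.0146]
orientation: [-2.381, -2.05, 0.0]
force: [-1.9, 0.5, 1.5]
opening: 0.0003
```

Contact at x ≈ 0.589. Now I'll push about 15–22 mm, watching the force.

>>> {"name": "send_rows", "arguments": {"motion": [[[0, 0.001, 0], 0], [[0, 0.002, 0], 0], [[0, 0.003, 0], 0], [[0, 0.004, 0], 0], [[0, 0.004, 0], 0]]}}

```text
t: 21.45
tool_pos: [0.594, -0.1295, 0.0147]
orientation: [2.381, 2.05, 0.0]
force: [-1.4, -0.2, 0.7]
opening: 0.0005
```

>>> {"name": "send_rows", "arguments": {"motion": [[[0, 0.001, 0], 0], [[0, 0.002, 0], 0], [[0, 0.003, 0], 0], [[0, 0.004, 0], 0], [[0, 0.004, 0], 0]]}}

```text
t: 22.08
tool_pos: [0.5979, -0.1301, 0.0147]
orientation: [2.381, 2.05, 0.0]
force: [-0.8, -0.0, 0.1]
opening: 0.0005
```

>>> {"name": "send_rows", "arguments": {"motion": [[[0, 0.001, 0], 0], [[0, 0.002, 0], 0], [[0, 0.003, 0], 0], [[0, 0.004, 0], 0], [[0, 0.004, 0], 0]]}}

```text
t: 22.7
tool_pos: [0.6019, -0.1307, 0.0147]
orientation: [2.381, 2.05, 0.0]
force: [-0.7, -0.1, 0.4]
opening: 0.0004
```

>>> {"name": "send_rows", "arguments": {"motion": [[[0, 0.001, 0], 0], [[0, 0.002, 0], 0], [[0, 0.002, 0], 0]]}}

```text
t: 23.08
tool_pos: [0.6038, -0.131, 0.0147]
orientation: [2.381, 2.05, 0.0]
force: [-1.3, 0.4, -0.5]
opening: 0.0002
```

Run:
```python
from h import *
import cv2
cv2.imwrite('pics/w5.png',cv2.resize(eyes.read_camera('wrist')[120:280,200:500,::-1],None,fx=2.6,fy=2.6,interpolation=cv2.INTER_CUBIC))
```

```text
(no output)
```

View pics/w5.png

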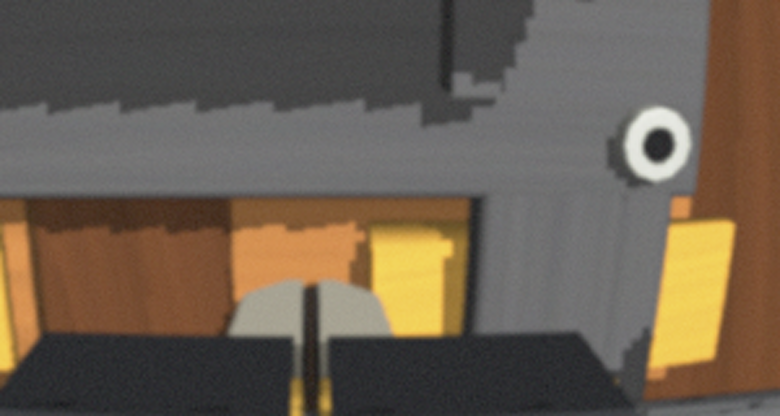

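The crop shows the wedge (370–465, 220–335) has slid in against the tip: more pad is bare behind it, and its tip shows further beyond the ear. Continuing.

>>> {"name": "send_rows", "arguments": {"motion": [[[0, 0.001, 0], 0], [[0, 0.002, 0], 0], [[0, 0.002, 0], 0]]}}

```text
t: 23.5
tool_pos: [0.6053, -0.1312, 0.0145]
orientation: [-2.38, -2.049, 0.001]
force: [-4.7, 0.4, 2.1]
opening: 0.0006
```

>>> {"name": "send_rows", "arguments": {"motion": [[[0, 0.001, 0], 0], [[0, 0.002, 0], 0], [[0, 0.002, 0], 0]]}}

```text
t: 23.88
tool_pos: [0.6066, -0.1314, 0.0144]
orientation: [-2.379, -2.049, 0.002]
force: [-8.8, 1.0, 5.1]
opening: 0.0004
```

>>> {"name": "send_rows", "arguments": {"motion": [[[0, 0.001, 0], 0], [[0, 0.001, 0], 0]]}}

```text
t: 24.12
tool_pos: [0.6072, -0.1315, 0.0144]
orientation: [-2.379, -2.048, 0.003]
force: [-10.0, 2.3, 6.4]
opening: 0.0001
```

>>> {"name": "send_rows", "arguments": {"motion": [[[0, 0.001, 0], 0], [[0, 0.001, 0], 0]]}}

```text
t: 24.38
tool_pos: [0.6078, -0.1316, 0.0144]
orientation: [-2.378, -2.048, 0.004]
force: [-12.8, 2.0, 7.9]
opening: 0.0006
```

>>> {"name": "send_rows", "arguments": {"motion": [[[0, 0.001, 0], 0], [[0, 0.001, 0], 0]]}}

```text
t: 24.62
tool_pos: [0.6083, -0.1317, 0.0143]
orientation: [-2.378, -2.047, 0.005]
force: [-15.3, 3.4, 10.5]
opening: 0.0009
```

>>> {"name": "send_rows", "arguments": {"motion": [[[0, 0.001, 0], 0], [[0, 0.001, 0], 0], [[0, 0.001, 0], 0]]}}

```text
t: 25.0
tool_pos: [0.6089, -0.1318, 0.0143]
orientation: [-2.377, -2.047, 0.006]
force: [-15.9, 2.8, 12.0]
opening: 0.0006
```

Snug at about 16 N after roughly 19 mm of travel. I'll back off, rise, and check by pressing the corner again.

>>> {"name": "send_rows", "arguments": {"motion": [[[0, -0.003, 0], 0], [[0, -0.008, 0], 0], [[0, -0.014, 0], 0], [[0, -0.022, 0], 0], [[0, -0.026, -0.005], 0], [[0, -0.026, -0.04], 0], [[0, -0.026, -0.09], 0], [[0, -0.026, -0.125], 0], [[0, -0.026, -0.125], 0]]}}

```text
t: 26.12
tool_pos: [0.5885, -0.1291, 0.1445]
orientation: [2.376, 2.045, 0.007]
force: [-0.1, 0.6, -0.1]
opening: 0.0005
```

Run:
```python
from h import *
import cv2
go((.6545,-.1393,.043),81.47)
cv2.imwrite('pics/w6.png',eyes.read_camera('wrist')[:,:,::-1])
```

```text
t 26.125 pos [ 0.5885 -0.1291  0.1445] yaw 81.46 F [-0.1   0.64 -0.08] open 0.0005
shift mm [-1.000e-01  6.590e+01  1.021e+02] twist -0.01
```

View pics/w6.png

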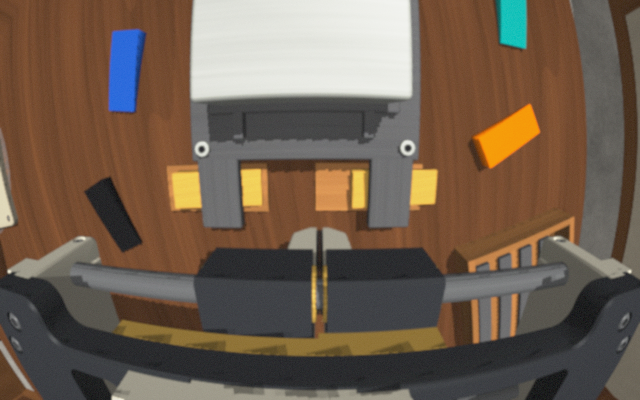

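The wedge is in (blunt end at (350,190), tip out to (437,187)). Check press on the far right ear:

>>> {"name": "send_rows", "arguments": {"motion": [[[0, 0.04, 0], 0], [[0, 0.066, 0.03], 0], [[0, 0.066, 0.07], 0], [[0, 0.066, 0.09], 0], [[0, 0.066, 0.1], 0], [[0, 0.066, 0.101], 0], [[0, 0.066, 0.101], 0]]}}

```text
t: 27.05
tool_pos: [0.6517, -0.1383, 0.0396]
orientation: [2.38, 2.049, 0.001]
force: [-0.7, -0.0, 0.3]
opening: 0.0007
```

>>> {"name": "send_rows", "arguments": {"motion": [[[0, 0, 0.001], 0], [[0, 0, 0.002], 0], [[0, 0, 0.002], 0]]}}

```text
t: 27.42
tool_pos: [0.6518, -0.1384, 0.0388]
orientation: [2.38, 2.049, 0.001]
force: [-5.7, 1.2, 10.7]
opening: 0.0006
```

>>> {"name": "send_rows", "arguments": {"motion": [[[0, 0, 0.001], 0], [[0, 0, 0.001], 0]]}}

```text
t: 27.68
tool_pos: [0.6519, -0.1384, 0.0387]
orientation: [2.38, 2.049, 0.001]
force: [-8.4, 0.9, 17.8]
opening: 0.0006
```

>>> {"name": "send_rows", "arguments": {"motion": [[[0, 0, 0.001], 0], [[0, 0, 0.001], 0]]}}

```text
t: 27.92
tool_pos: [0.6519, -0.1384, 0.0385]
orientation: [2.379, 2.049, 0.001]
force: [-11.9, 2.5, 22.6]
opening: 0.0004
```

>>> {"name": "send_rows", "arguments": {"motion": [[[0, 0, 0.001], 0], [[0, 0, 0.001], 0]]}}

```text
t: 28.18
tool_pos: [0.6519, -0.1385, 0.0383]
orientation: [2.379, 2.049, 0.001]
force: [-15.1, 4.1, 28.2]
opening: 0.0002
```

Firm: 28 N with about 1 mm total, arm play included. Retracting clear for a final look.

>>> {"name": "send_rows", "arguments": {"motion": [[[0, 0, -0.04], 0], [[0, 0, -0.09], 0], [[0, 0, -0.15], 0], [[0, -0.05, -0.18], 0], [[-0.05, -0.1, -0.18], 0], [[-0.1, -0.14, -0.18], 0], [[-0.15, -0.18, -0.18], 0], [[-0.2, -0.21, -0.18], 0], [[-0.25, -0.22, -0.18], 0], [[-0.25, -0.22, -0.18], 0], [[-0.25, -0.22, -0.18], 0]]}}

```text
t: 29.55
tool_pos: [0.3966, -0.3525, 0.2138]
orientation: [2.382, 2.049, 0.001]
force: [-0.2, 0.6, -0.7]
opening: 0.0005
```

Run:
```python
from h import *
import cv2
go((.6545,-.1393,.043),81.47)
im=eyes.read_camera('top')[:,:,::-1]
cv2.imwrite('pics/t7.png',im)
cv2.imwrite('pics/t7c.png',cv2.resize(im[125:265,250:410],None,fx=5,fy=4.25,interpolation=cv2.INTER_CUBIC))
```

```text
t 29.55 pos [ 0.3966 -0.3525  0.2138] yaw 81.4 F [-0.16  0.63 -0.67] open 0.0005
shift mm [249.3 223.1 171. ] twist -0.07
```

View pics/t7.png

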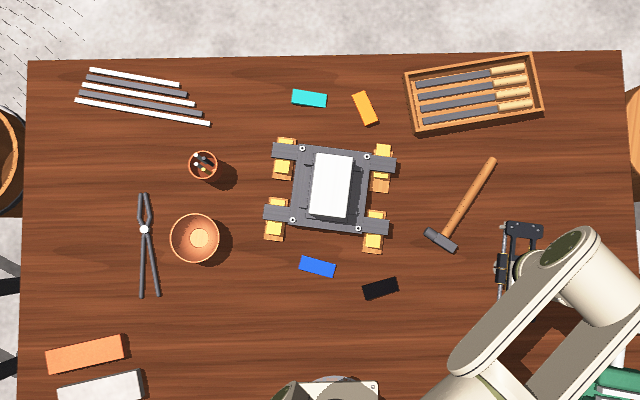

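View pics/t7c.png

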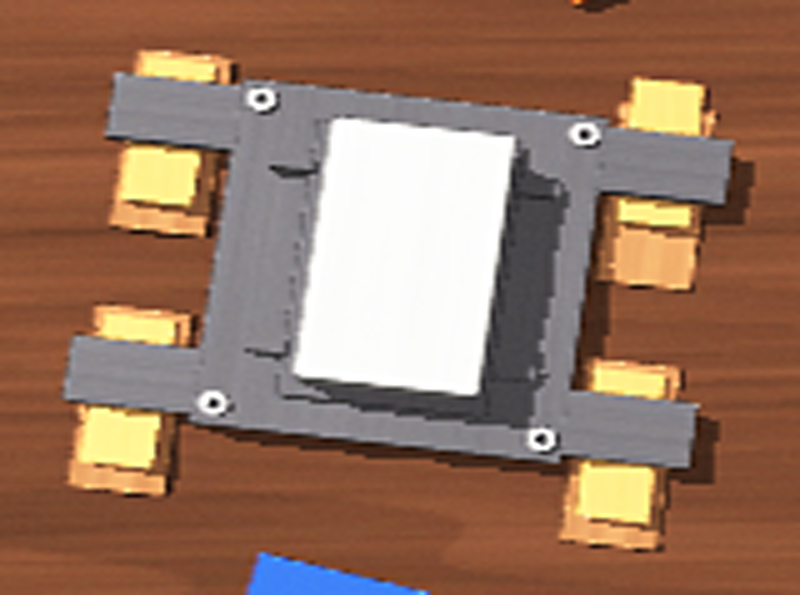

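The top view shows the far right wedge moved in (blunt end at crop (655,225)). The other three shims, the anvil and the surrounding things haven't visibly moved, and the arm is clear. Handing in.

```bash
python3 -c "
from plant import ticket
print(ticket.close_job())"
```

```text
the job is handed in; nothing more can be done
None
```

The far right corner was the one that gave. I pressed its brass shim in about 19 mm, until it jammed at about 16 N, and handed the job in at about 30 s of the 72 s.

- **Finding the corner:** near right, near left and far left held firm at 16–21 N. The far right ear sank about 2.5 mm under 6–11 N.
- **After the push:** pressed again, the far right ear held firm up to 28 N, sinking about 1 mm including arm play.
- **Last look:** the final top view showed the other three shims, anvil, hammer, bowl, tongs and punch pot where they had been, with the arm clear.
- **Not checked:** I did not press the other three ears again after seating the shim, so their contact with the shims rests on the picture and the 10–20 N snug range. No check failed or disagreed.

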